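# Strip down the trial stack into its trays

## Robot

A 6-joint arm with a two-finger parallel gripper is mounted at the origin on a cart in front of the work surface, level with it; the furniture and walls round the work are solid. World frame = base frame: x ahead of the robot, y to its left, z up, the work surface at z = 0. Lengths are in m, angles in rad, forces in N, time in s.
With the tool pointing down it reaches from about 0.35 to 0.8 m from the base axis. Payload 7.3 kg.
Tool frame: the origin (TCP) lies on the mounting face of the last link; the fingertips stand 173 mm ahead of it and the grasp point (between the pads) lies 155 mm ahead of it; z points along the fingers, y is the direction in which the jaws open and shut (so a half turn about z gives the same grasp; the last joint's range is limited). The gripper opens to 85 mm and grips with 20 to 120 N. Pads are 22 mm wide; open, the fingers measure 114 mm over their backs; the gripper's body (76 mm by 85 mm) begins 54 mm behind the grasp point. The pads swing forward as they close: fully open they stand 13 mm farther back than shut.
Start: joints at [1.179, 0.342, 1.524, -0, 1.275, -0.146], TCP at [0.128, 0.509, 0.405] pointing down, gripper open.
Joint ranges: [-2.53, 2.53], [-0.77, 2.02], [0.04, 2.7], [-1, 4.14], [0.28, 2.66], [-3.11, 3.11]. Speed limits (rad/s): [2.57, 2.57, 3.14, 3.14, 3.14, 3.14].

## Interface

Orientations are given as a unit quaternion [w, x, y, z].
In Python, from cell import movep, move_l, movej, set_gripper, pause, inverse_kinematics, observe, read_camera, Unreachable, job_done gives the robot as it stands. Calls block until the motion is done:
- movep(position, orientation): joint-space move of the TCP to a pose.
- move_l(position, max_speed=0.15, ori=None, until_force=None): straight line of the TCP; ori=None keeps the orientation; max_speed is the mean speed in m/s. With until_force (N) it stops when the force on the tool has changed by that much, and returns True; else False.
- movej(angles): joint-space move.
- set_gripper(opening): opening from 0.0 (shut) to 1.0 (fully open); the grip force is fixed at half the most; returns when the fingers have stopped.
- pause(seconds).
- inverse_kinematics(position, orientation): joint angles nearest the present ones, or None.
- observe(): the state.
- read_camera(name): name is "scene" or "side" or "wrist"; returns a dict with "image" (400x640x3 uint8, red, green, blue), "fx", "fy", "cx", "cy" (pixels), "dist" ([k1, k2, p1, p2, k3] as OpenCV has them; the pictures are not rectified), "T" (4x4, takes a point from camera to world coordinates); the wrist camera has in their place "tool_from_camera" (4x4, takes a point from camera to tool coordinates, whose origin is the TCP and whose axes are the flange's). Camera axes: x right, y down, z forward; pixel columns grow to the right and rows downward; lengths in m; the calibration is good to about 2 mm. A picture is of the moment at which its call begins: read the wrist's pose just before it. There is no depth.
A pose or a line that the arm cannot do raises Unreachable and nothing moves.
- job_done(): hands the job in, once; it reports no verdict.
The state is a dict: "time": time; "joint_pos": joint angles; "qvel": joint speeds; "tau": joint torques, N m; "ee_pos": TCP position; "tool_rot": TCP orientation; "contact_force": force on the tool from outside, world axes, zero at the start; "ft_torque": the same for the moment, N m; "gripper_width": opening from 0.0 (shut) to 1.0 (fully open).
Only numpy, scipy, OpenCV 4.12 (cv2) and the standard library are available. Lean on these libraries where they do the work, as an engineer would, in place of code of your own. Each camera call takes 0.05 s, during which the arm holds its last target.

## Task

The trial set-up has been left in one pile: take it apart from the top down and lay each piece flat inside its own place - the silver ring in the round black dish, the plain pine block in the green tray, the finger-jointed test piece in the yellow tray and the cork sanding block in the blue tray. Put each piece into its place before you take the next, and do not tip any of them over. Leave the loose dark ring and the small wooden wedge where they lie.

Things in the scene. Friction and masses are not known exactly. Their poses are not given: they have to be found in the camera images.
- silver_ring: Silver-white spacer ring, outside diameter 60 mm, 20 mm high, top of the pile, lying flat on the pine block. About 0.06 kg. Origin: centre of its underside; z is its axis, up.
- pine_block: Plain pale pine block, 65 x 90 x 42 mm (x, y, z), about 0.15 kg, second from the top, lying crosswise on the finger-jointed piece. Origin: centre of its underside, z up.
- comb_piece: Pale wooden finger-joint test piece, 50 x 100 x 45 mm (x, y, z), about 0.1 kg, third from the top: a base 22 mm high with five upright teeth on it, each 50 mm long along x and 10 mm thick along y, so that its two flat 50 mm apart sides face x. It lies lengthwise on the cork block, 14 to 20 mm off its middle, so that one end of the cork shows. Origin: centre of its underside, z up.
- cork_block: Brown cork sanding block, 64 x 112 x 37 mm (x, y, z), about 0.09 kg, bottom of the pile, on the bench top. Origin: centre of its underside, z up. The pile is 144 mm high at the start.
- black_dish: Round black dish for the silver ring, 86 mm across outside, 76 mm inside. Fixed to the bench. Origin: centre of its underside, on the bench top; the floor inside is 3 mm above the origin and the rim 10 mm above it.
- green_tray: Tray with a green floor and a low brown wooden lip, for the plain pine block: inside 81 x 106 mm (x, y), outside 91 x 116 mm. Fixed to the bench. Origin: centre of its underside, on the bench top; the floor inside is 3 mm above the origin and the lip's top 10 mm above it. x is its short side, y its long side.
- yellow_tray: Tray with a yellow floor and a low brown wooden lip, for the finger-jointed test piece: inside 66 x 116 mm (x, y), outside 76 x 126 mm. Fixed to the bench. Origin: centre of its underside, on the bench top; the floor inside is 3 mm above the origin and the lip's top 10 mm above it. x is its short side, y its long side.
- blue_tray: Tray with a blue floor and a low brown wooden lip, for the cork block: inside 80 x 128 mm (x, y), outside 90 x 138 mm. Fixed to the bench. Origin: centre of its underside, on the bench top; the floor inside is 3 mm above the origin and the lip's top 10 mm above it. x is its short side, y its long side.
- dark_ring: Loose dark grey spacer ring, 56 mm across, 12 mm high, alone on the bench top: not part of the job, to be left where it lies. Origin: centre of its underside.
- small_wedge: Loose small wooden wedge, 28 x 90 x 18 mm, flat on the bench top: not part of the job, to be left where it lies. Origin: centre of its underside; y along its length.

How it is judged:
By the outcome, as a careful person would: the job done as asked, in the order asked, and still so for the second after the job is handed in, with the robot touching nothing.
It also fails if it takes over 115 s, if anything falls off the work surface, if the arm or the gripper's body presses on something with over 40 N, if the wrist force passes 120 N, or if a joint passes its speed limit or range.

## Working session

There is one attempt and no reset: what is moved stays moved. The work goes in short steps, each a Python script; the robot and the scene stay as the last script left them, time stands still between calls to the robot, and variables do not carry over. Pictures are saved under pics/ and viewed, and the job is handed in when it is done.

```bash
ls -la; mkdir -p pics; python3 - <<'E'
from cell import *
import cv2, json
o=observe(); print(o)
for n in ["scene","side","wrist"]:
    r=read_camera(n); cv2.imwrite(f"pics/{n}0.png",r["image"][:,:,::-1])
    print(n,r["fx"],r["fy"],r["cx"],r["cy"],r["dist"]); print(r.get("T",r.get("tool_from_camera")))
E
```

```text
total 12
drwxr-xr-x  3 agent agent 4096 Dec  7 14:30 .
drwxr-xr-x 23 root  root  4096 Dec  7 14:30 ..
drwxr-xr-x  2 agent agent 4096 Dec  7 14:30 pics
{'time': 0.0, 'joint_pos': array([ 1.17902311e+00,  3.42679517e-01,  1.52503810e+00,  8.96906987e-06,
        1.27541708e+00, -1.45990252e-01]), 'qvel': array([-0.00162094,  0.00100517,  0.00149259,  0.00060915,  0.00035955,
        0.00154867]), 'tau': array([ 2.07826692e-03, -4.33698463e+01, -2.46006382e+01, -8.68368971e-06,
        7.94990250e-03, -1.84412858e-07]), 'ee_pos': array([0.12765454, 0.50908751, 0.40404083]), 'tool_rot': array([-2.08959602e-04,  1.22583652e-01,  9.92457885e-01, -7.42177547e-04]), 'contact_force': array([ 0.19963069, -0.67209613,  0.08332582]), 'ft_torque': array([-0.00159805, -0.02350106, -0.01354662]), 'gripper_width': 1.002187850947407}
scene 388.13375376622696 388.13375376622696 315.12462075687023 194.77365866921483 [-0.02569468  0.          0.          0.          0.        ]
[[ 0.4575139  -0.58010682  0.67391179  0.00174371]
 [-0.88913835 -0.30755727  0.33888276 -0.4001998 ]
 [ 0.01067827 -0.75424439 -0.65650695  0.65728979]
 [ 0.          0.          0.          1.        ]]
side 438.7851168147161 438.7851168147161 317.2131706603906 197.82478360951123 [-0.07719095  0.          0.          0.          0.        ]
[[ 0.86294375 -0.20174514  0.46327852  0.08724359]
 [-0.50482057 -0.38413993  0.77304121 -0.87549346]
 [ 0.02200647 -0.9009636  -0.43333625  0.51002245]
 [ 0.          0.          0.          1.        ]]
wrist 330.18903251324537 330.18903251324537 323.02185613792483 198.70039654854028 [-0.05186858  0.          0.          0.          0.        ]
[[ 2.22115420e-05 -9.64527354e-01 -2.63982921e-01  6.73263409e-02]
 [ 9.99999827e-01  1.76786669e-04 -5.61794070e-04  7.44572767e-04]
 [ 5.88534410e-04 -2.63982863e-01  9.64527191e-01  3.09119722e-02]
 [ 0.00000000e+00  0.00000000e+00  0.00000000e+00  1.00000000e+00]]
```

View pics/scene0.png

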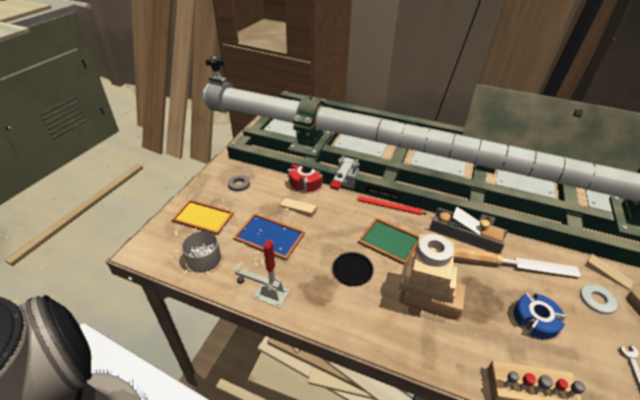

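View pics/side0.png

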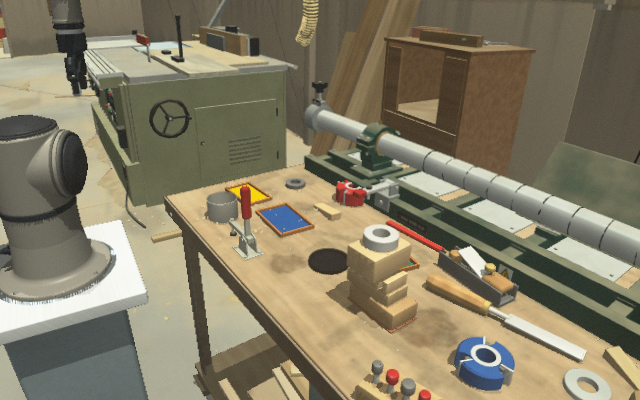

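View pics/wrist0.png

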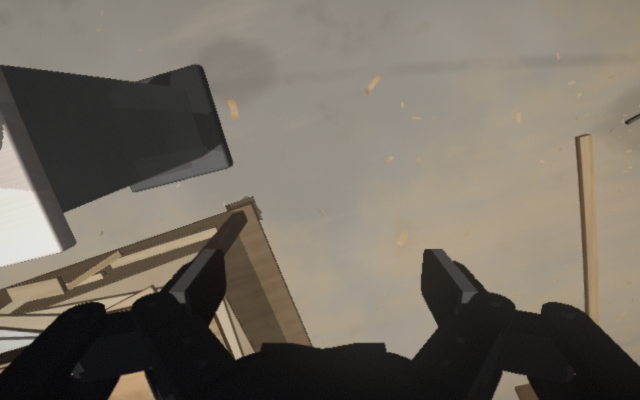

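The scene shows the dish at about (352,268), the green tray (392,240), the blue tray (270,236), the yellow tray (203,217) and the pile (435,275). A red toggle clamp, a tin and a red chisel stand near the trays. Next I'll enlarge the crops to measure.

```bash
cat > h.py <<'E'
import numpy as np, cv2, time
from cell import *
from scipy.spatial.transform import Rotation as R
def quat_T(p,q):
    T=np.eye(4); T[:3,:3]=R.from_quat([q[1],q[2],q[3],q[0]]).as_matrix(); T[:3,3]=p; return T
def cam(n):
    o=observe(); r=read_camera(n)
    if n=="wrist": r["T"]=quat_T(o["ee_pos"],o["tool_rot"])@r["tool_from_camera"]
    r["K"]=np.array([[r["fx"],0,r["cx"]],[0,r["fy"],r["cy"]],[0,0,1]]); return r
def px2w(r,uv,z):
    uv=np.array(uv,float).reshape(-1,1,2)
    n=cv2.undistortPoints(uv,r["K"],np.array(r["dist"],float)).reshape(-1,2)
    d=np.c_[n,np.ones(len(n))]@r["T"][:3,:3].T; o=r["T"][:3,3]
    return o+d*((z-o[2])/d[:,2])[:,None]
def w2px(r,P):
    T=np.linalg.inv(r["T"]); rv=cv2.Rodrigues(T[:3,:3])[0]
    return cv2.projectPoints(np.array(P,float).reshape(-1,1,3),rv,T[:3,3],r["K"],np.array(r["dist"],float))[0].reshape(-1,2)
def crop(r,name,x0,y0,x1,y1,s,tick=10,lines=()):
    im=r["image"][y0:y1,x0:x1,::-1]; im=cv2.resize(im,None,fx=s,fy=s,interpolation=cv2.INTER_CUBIC).copy()
    for P in lines:
        q=((w2px(r,P)-[x0,y0]+.5)*s).astype(int); cv2.polylines(im,[q.reshape(-1,1,2)],True,(255,0,255),1)
    for u in range((x0//tick+1)*tick,x1,tick):
        cv2.line(im,(int((u-x0)*s),0),(int((u-x0)*s),6),(255,255,255),1)
        if u%(2*tick)==0: cv2.putText(im,str(u),(int((u-x0)*s)-10,17),0,.38,(255,255,255),1)
    for v in range((y0//tick+1)*tick,y1,tick):
        cv2.line(im,(0,int((v-y0)*s)),(6,int((v-y0)*s)),(255,255,255),1)
        if v%(2*tick)==0: cv2.putText(im,str(v),(8,int((v-y0)*s)+4),0,.38,(255,255,255),1)
    cv2.imwrite("pics/"+name+".png",im)
def box(x,y,th,lx,ly,z):
    c,s=np.cos(th),np.sin(th)
    return [[x+a*c-b*s,y+a*s+b*c,z] for a,b in [(-lx/2,-ly/2),(lx/2,-ly/2),(lx/2,ly/2),(-lx/2,ly/2)]]
def circ(x,y,rad,z): return [[x+rad*np.cos(t),y+rad*np.sin(t),z] for t in np.linspace(0,2*np.pi,60)]
E
python3 - <<'E'
from h import *
r=cam("scene"); 
import pickle; pickle.dump(r,open("scene0.pkl","wb")); s=cam("side"); pickle.dump(s,open("side0.pkl","wb"))
crop(r,"a_tr",165,165,325,285,5); crop(r,"a_pile",325,205,485,325,5)
crop(s,"b_pile",300,210,440,330,5.5); crop(s,"b_tr",200,165,360,285,5)
def show(n,uv,z=0): print(n,np.round(px2w(r,uv,z),3).tolist())
show("yellow",[[203,217]],.005);show("blue",[[270,236]],.005);show("green",[[390,240]],.005);show("dish",[[352,268]],.005);show("ring",[[434,248]],.144)
show("clamp/tin base/darkring/wedge",[[270,295],[202,263],[239,183],[299,207]])
E
```

```text
yellow [[0.473, 0.137, 0.005]]
blue [[0.496, -0.038, 0.005]]
green [[0.612, -0.285, 0.005]]
dish [[0.499, -0.24, 0.005]]
ring [[0.5, -0.384, 0.144]]
clamp/tin base/darkring/wedge [[0.364, -0.121, 0.0], [0.365, 0.051, 0.0], [0.624, 0.14, 0.0], [0.616, -0.047, 0.0]]
```

View pics/a_tr.png

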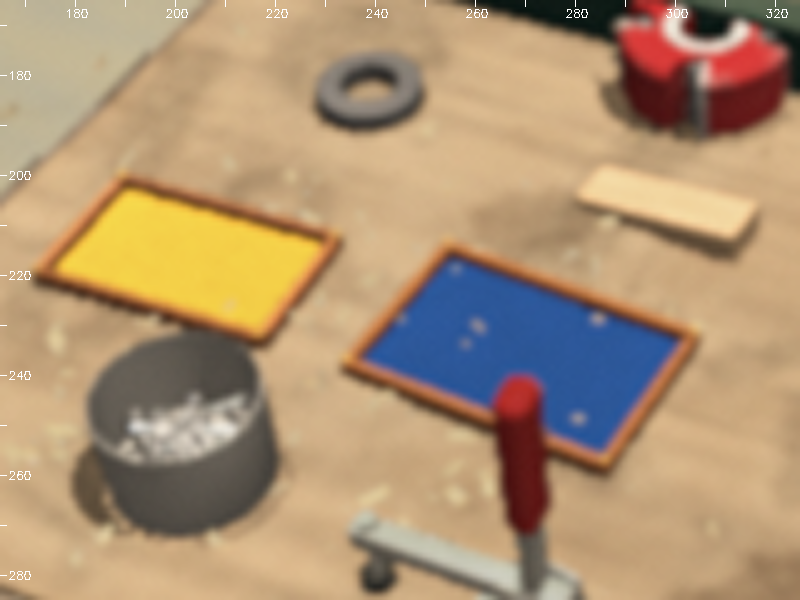

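View pics/a_pile.png

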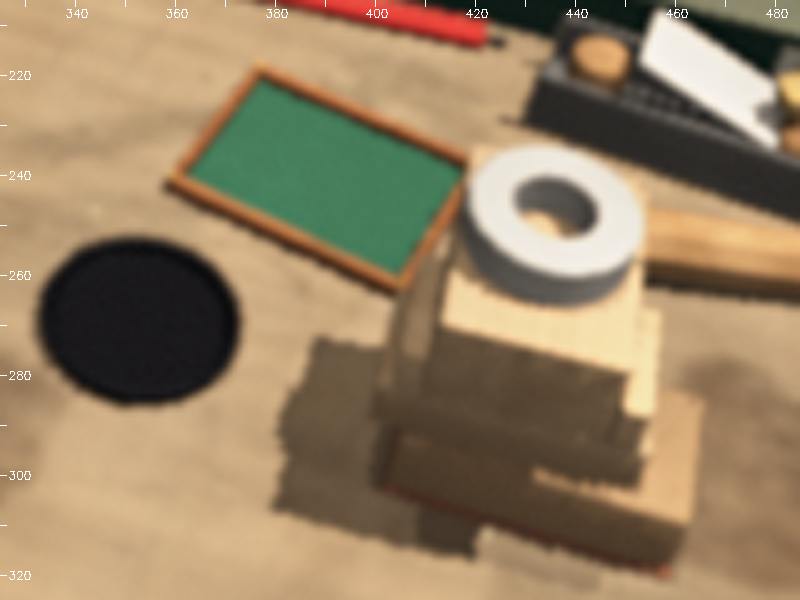

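View pics/b_pile.png

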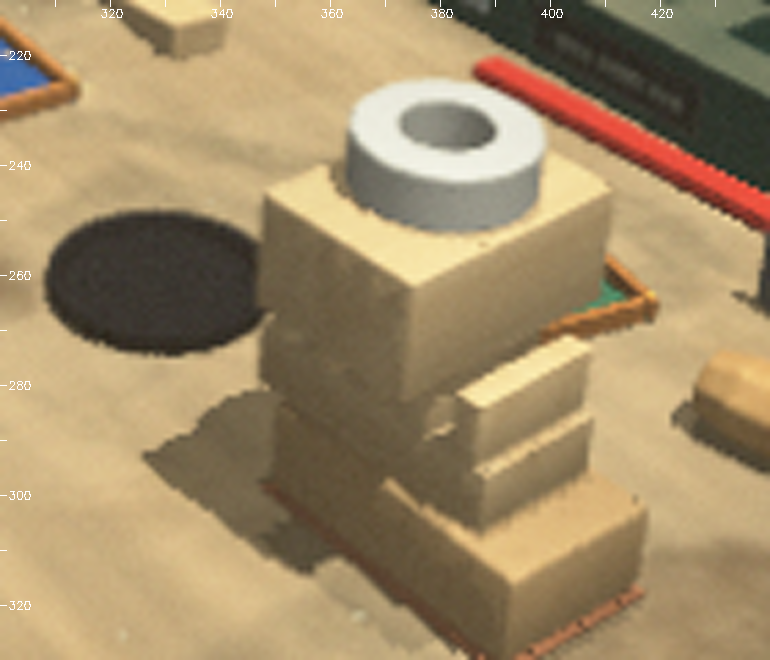

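View pics/b_tr.png

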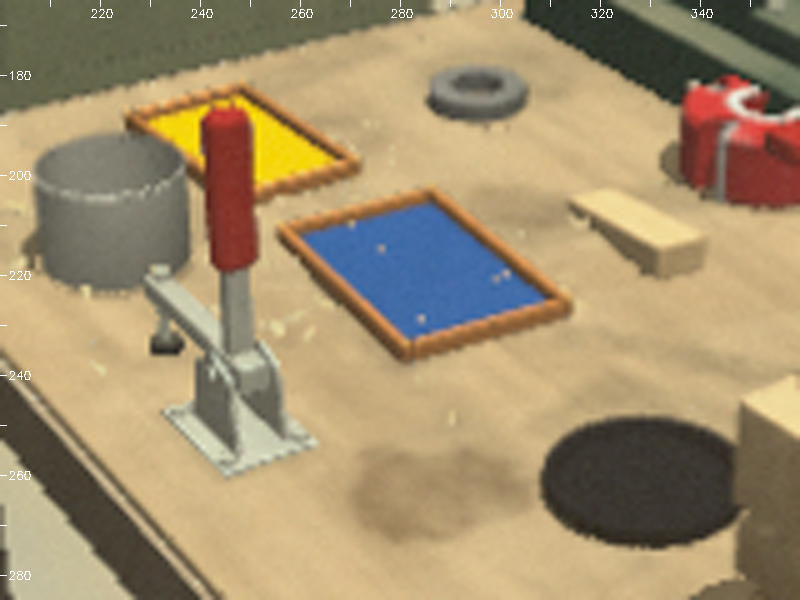

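```bash
python3 - <<'E'
from h import *
import pickle
r=pickle.load(open("scene0.pkl","rb")); s=pickle.load(open("side0.pkl","rb"))
def d(n,c,uv,z):
    P=px2w(c,uv,z); print(n,np.round(P[:,:2],3).tolist(), "edges",np.round(np.linalg.norm(P-np.roll(P,-1,0),axis=1),3),"ctr",P.mean(0)[:2].round(4), "ang",np.degrees(np.arctan2(*(np.roll(P,-1,0)-P)[:,1::-1].T)).round(1))
d("Y",r,[[189.4,200.6],[233.6,213],[217.4,231.5],[172.6,220]],.01)
d("Y",s,[[249,182],[272,198],[252.4,204.6],[225,188.6]],.01)
d("B",r,[[254.6,214],[304.6,232.4],[286.4,258],[234,237]],.01)
d("B",s,[[287,203],[314.6,226],[281.6,235],[255.6,210.6]],.01)
d("G",r,[[376.6,218.6],[405,263],[358.6,241]],.01)
d("Gs",s,[[419,264.5]],.01)
d("pine r",r,[[413.6,270.6],[453,279.4],[454.6,246],[418.6,235]],.124)
d("pine s",s,[[348.2,245],[375.5,262.4],[411.3,244.2]],.124)
for n,c,b,z in [("dish",r,(333,373,252.4,285.6),.01),("dish",s,(308,349,248,274.5),.01),("ring",r,(418.4,454,233.6,260.4),.144),("ring",s,(363.3,399.5,224.5,243),.144)]:
    u=(b[0]+b[1])/2;v=(b[2]+b[3])/2; d(n,c,[[u,v]],z)
d("cork s",s,[[393,315.5],[417.5,302.5]],.037)
d("comb tooth s",s,[[383.3,282.4],[407.6,272.4]],.082)
d("clamp r top",r,[[269,240]],.1);d("clamp s top",s,[[246,187]],.1)
d("tin top",r,[[200,245]],.06)
E
```

```text
Y [[0.5, 0.201], [0.515, 0.077], [0.448, 0.073], [0.428, 0.189]] edges [0.125 0.067 0.118 0.073] ctr [0.4727 0.1349] ang [ -83.  -176.8   99.6    8.8]
Y [[0.503, 0.195], [0.516, 0.071], [0.456, 0.059], [0.428, 0.184]] edges [0.125 0.061 0.128 0.076] ctr [0.4759 0.1271] ang [ -83.9 -168.8  102.7    8.6]
B [[0.536, 0.03], [0.538, -0.105], [0.454, -0.106], [0.452, 0.029]] edges [0.135 0.084 0.135 0.084] ctr [ 0.495  -0.0379] ang [ -88.8 -179.1   91.1    0.6]
B [[0.538, 0.026], [0.54, -0.111], [0.455, -0.112], [0.45, 0.025]] edges [0.137 0.085 0.136 0.087] ctr [ 0.4958 -0.0429] ang [ -89.  -179.5   91.9    1.1]
G [[0.658, -0.235], [0.559, -0.336], [0.572, -0.224]] edges [0.141 0.112 0.087] ctr [ 0.5963 -0.265 ] ang [-134.3   83.7   -7. ]
Gs [[0.647, -0.348]] edges [0.] ctr [ 0.6473 -0.3485] ang [0.]
pine r [[0.452, -0.365], [0.465, -0.43], [0.542, -0.416], [0.538, -0.35]] edges [0.066 0.078 0.067 0.087] ctr [ 0.4991 -0.3903] ang [ -78.8   10.2   93.3 -169.7]
pine s [[0.454, -0.367], [0.463, -0.431], [0.549, -0.416]] edges [0.064 0.088 0.107] ctr [ 0.4889 -0.4048] ang [-82.    9.5 152.8]
dish [[0.493, -0.244]] edges [0.] ctr [ 0.4934 -0.2439] ang [0.]
dish [[0.492, -0.25]] edges [0.] ctr [ 0.4923 -0.2501] ang [0.]
ring [[0.504, -0.387]] edges [0.] ctr [ 0.504  -0.3872] ang [0.]
ring [[0.504, -0.391]] edges [0.] ctr [ 0.5035 -0.3908] ang [0.]
cork s [[0.48, -0.467], [0.537, -0.462]] edges [0.057 0.057] ctr [ 0.5087 -0.4644] ang [   5.2 -174.8]
comb tooth s [[0.48, -0.435], [0.533, -0.433]] edges [0.053 0.053] ctr [ 0.5068 -0.4338] ang [   2.3 -177.7]
clamp r top [[0.414, -0.095]] edges [0.] ctr [ 0.4142 -0.0947] ang [0.]
clamp s top [[0.412, -0.02]] edges [0.] ctr [ 0.4115 -0.0205] ang [0.]
tin top [[0.366, 0.044]] edges [0.] ctr [0.3665 0.044 ] ang [0.]
```

```bash
cat >> h.py <<'E'
def ori(a):
    a=np.radians(a); M=np.array([[-np.sin(a),np.cos(a),0],[np.cos(a),np.sin(a),0],[0,0,-1]])
    q=R.from_matrix(M).as_quat(); return np.array([q[3],q[0],q[1],q[2]])
def st():
    o=observe(); print("t %.1f"%o["time"],"p",o["ee_pos"].round(4),"F",o["contact_force"].round(1),"g %.3f"%o["gripper_width"],"j",o["joint_pos"].round(2)); return o
def tri(c1,p1,c2,p2):
    a=px2w(c1,[p1],0)[0];o1=c1["T"][:3,3];b=px2w(c2,[p2],0)[0];o2=c2["T"][:3,3]
    d1=(a-o1)/np.linalg.norm(a-o1);d2=(b-o2)/np.linalg.norm(b-o2)
    t=np.linalg.lstsq(np.c_[d1,-d2],o2-o1,rcond=None)[0]; q1=o1+t[0]*d1;q2=o2+t[1]*d2
    return (q1+q2)/2,np.linalg.norm(q1-q2)
E
python3 - <<'E'
from h import *
import pickle
r=pickle.load(open("scene0.pkl","rb")); s=pickle.load(open("side0.pkl","rb"))
for n,a,b in [("clamp top",(269,241),(245.5,188)),("tin left top",(183,247),(207,196)),("chisel tip",(420,212),(437,248)),("plane blade top",(461,209),(482,250))]: print(n,tri(r,a,s,b))
for p in [(.5,.04),(.53,-.3)]: print(inverse_kinematics([*p,.42],ori(-90)))
st()
movep([.47,.04,.42],ori(-90)); st(); w=cam("wrist"); pickle.dump(w,open("w1.pkl","wb")); cv2.imwrite("pics/w1.png",w["image"][:,:,::-1])
movep([.53,-.31,.42],ori(-80.5)); st(); w=cam("wrist"); pickle.dump(w,open("w2.pkl","wb")); cv2.imwrite("pics/w2.png",w["image"][:,:,::-1])
E
```

```text
clamp top (array([ 0.37322334, -0.12338401,  0.14873032]), np.float64(0.004626763919688835))
tin left top (array([0.34884562, 0.07687332, 0.05156206]), np.float64(0.0036487960865340856))
chisel tip (array([ 0.72499021, -0.32080222,  0.01169558]), np.float64(0.002724948212921494))
plane blade top (array([ 0.75483249, -0.40785738,  0.04128359]), np.float64(0.007495146834224163))
[-7.30785523e-02  2.86883747e-01  1.56027324e+00 -4.44089210e-16
  1.29443567e+00  1.49771777e+00]
[-6.40852552e-01  4.89089783e-01  1.25062071e+00 -4.44089210e-16
  1.40188216e+00  9.29943775e-01]
t 0.2 p [0.1277 0.5092 0.4044] F [-0.9  0.5 -0.5] g 1.001 j [ 1.18  0.34  1.52  0.    1.28 -0.15]
t 2.3 p [0.4699 0.0406 0.42  ] F [ 0.2 -0.1 -0.2] g 1.000 j [-0.08  0.23  1.64  0.    1.27  1.49]
t 3.7 p [ 0.5303 -0.3088  0.4201] F [ 0.4 -0.4  0.4] g 0.998 j [-0.65  0.5   1.24  0.    1.41  0.75]
```

View pics/w1.png

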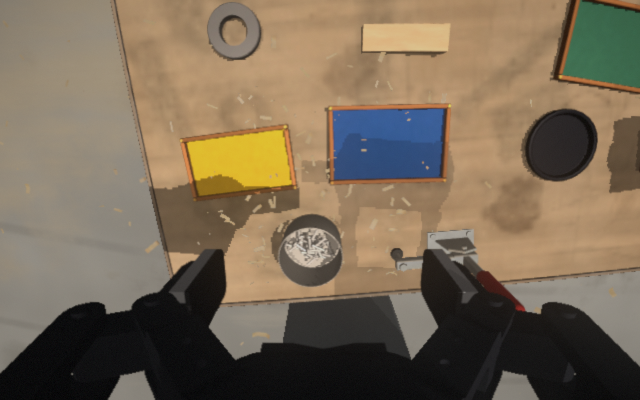

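View pics/w2.png

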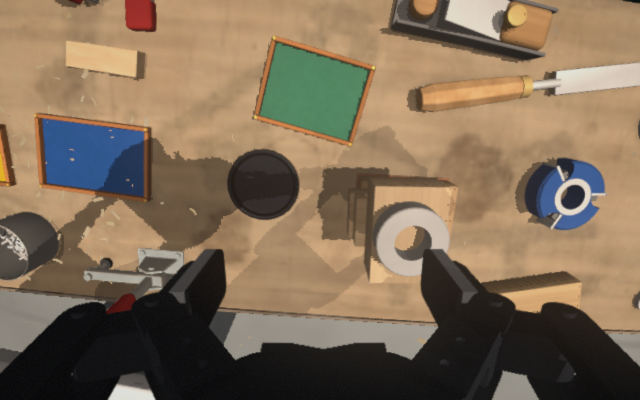

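The wrist views show everything from above. In w1 the yellow tray is at (238,162), blue (389,143) and the dish (561,145). In w2 green is at (314,90), the dish (263,184) and the ring (411,238). I'll enlarge these to read the corners.

```bash
python3 - <<'E'
from h import *
import pickle
a=pickle.load(open("w1.pkl","rb")); b=pickle.load(open("w2.pkl","rb"))
crop(a,"c1",170,90,310,210,5.6); crop(a,"c2",315,90,465,200,5.3); crop(b,"c3",220,25,390,225,3); crop(b,"c4",345,160,475,290,4.5)
E
```

```text
(no output)
```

View pics/c1.png

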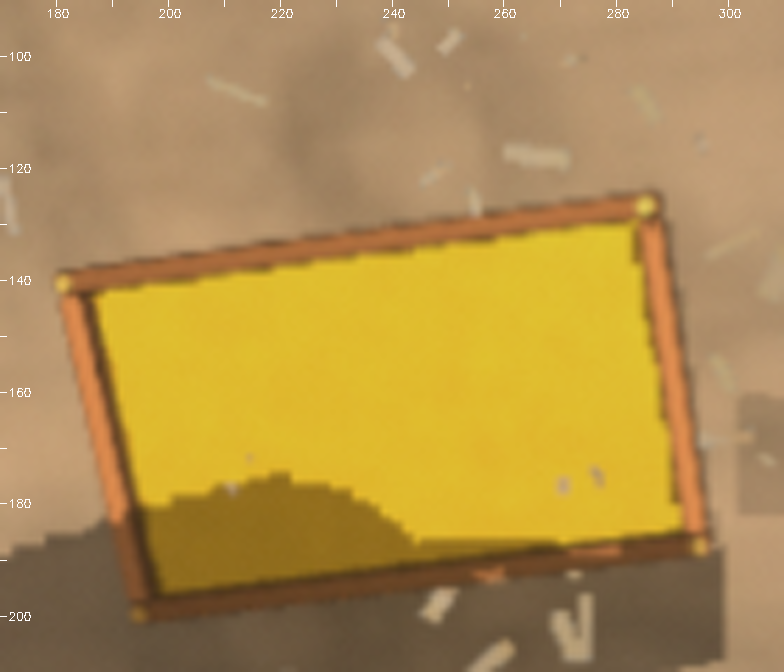

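View pics/c2.png

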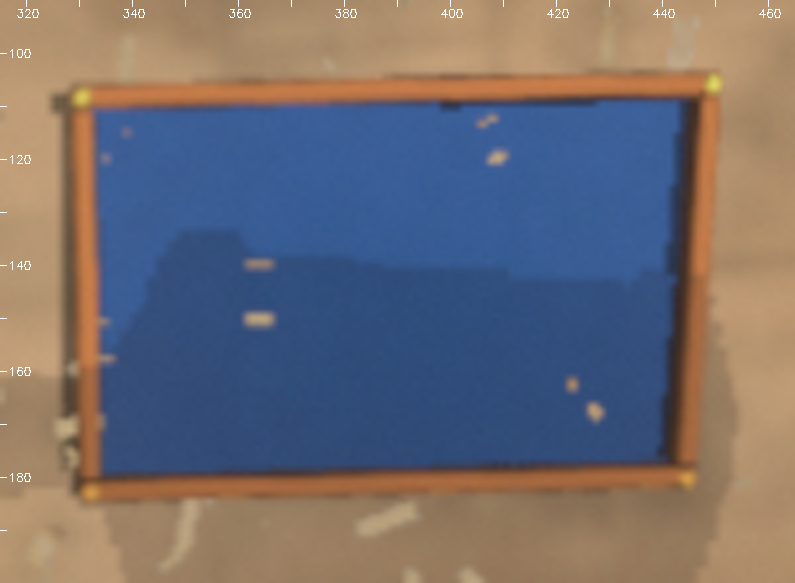

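View pics/c3.png

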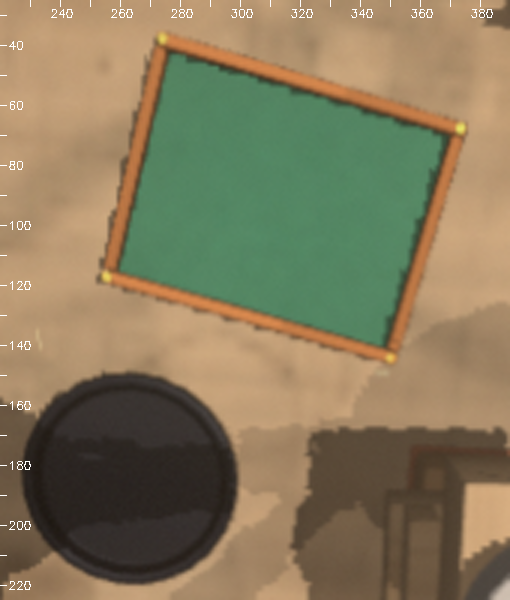

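View pics/c4.png

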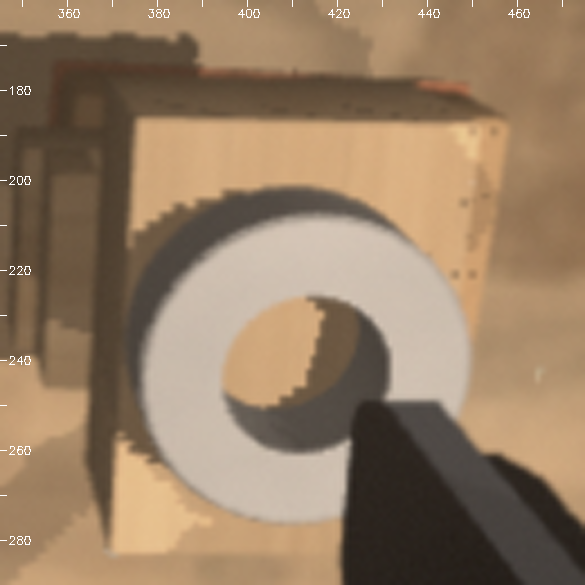

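```bash
python3 - <<'E'
from h import *
import pickle
from scipy.optimize import least_squares
a=pickle.load(open("w1.pkl","rb")); b=pickle.load(open("w2.pkl","rb")); r=pickle.load(open("scene0.pkl","rb")); s=pickle.load(open("side0.pkl","rb"))
def d(n,c,uv,z):
    P=px2w(c,np.array(uv)-.4,z); print(n,np.round(P[:,:2],4).tolist(), "edges",np.round(np.linalg.norm(P-np.roll(P,-1,0),axis=1),3),"ctr",P.mean(0)[:2].round(4), "ang",np.degrees(np.arctan2(*(np.roll(P,-1,0)-P)[:,1::-1].T)).round(1))
    return P
d("Y",a,[[181.25,140.5],[285.4,127],[295,187.5],[194.8,199.6]],.01)
d("B",a,[[330.5,108.5],[449.5,105.8],[444.6,180.4],[332.2,182.8]],.01)
d("G",b,[[274,37.7],[373.3,67.7],[350,144],[255,117]],.01)
d("dish w2",b,[[263.5,184.2]],.01); d("dish w1",a,[[561,145.5]],.01)
d("ring",b,[[413.1,241.9]],.144);d("ring edges",b,[[376.6,241.9],[449.7,241.9]],.144);d("ring edges",b,[[413,207.3],[413,276.4]],.144)
d("pine",b,[[375,185.8],[457.7,186.2],[369.4,282.7]],.124)
E
```

```text
Y [[0.502, 0.2045], [0.5167, 0.0842], [0.4466, 0.0748], [0.4316, 0.1957]] edges [0.121 0.071 0.122 0.071] ctr [0.4742 0.1398] ang [ -83.1 -172.3   97.1    7.2]
B [[0.5369, 0.0336], [0.5408, -0.0995], [0.4556, -0.1018], [0.4524, 0.031]] edges [0.133 0.085 0.133 0.085] ctr [ 0.4964 -0.0342] ang [ -88.3 -178.4   91.4    1.7]
G [[0.6602, -0.2327], [0.6479, -0.3429], [0.5627, -0.3332], [0.5747, -0.2227]] edges [0.111 0.086 0.111 0.086] ctr [ 0.6114 -0.2829] ang [-96.3 173.5  83.8  -6.7]
dish w2 [[0.4996, -0.2415]] edges [0.] ctr [ 0.4996 -0.2415] ang [0.]
dish w1 [[0.4981, -0.2375]] edges [0.] ctr [ 0.4981 -0.2375] ang [0.]
ring [[0.5065, -0.3849]] edges [0.] ctr [ 0.5065 -0.3849] ang [0.]
ring edges [[0.5017, -0.3559], [0.5113, -0.4143]] edges [0.059 0.059] ctr [ 0.5065 -0.3851] ang [-80.7  99.3]
ring edges [[0.5347, -0.3779], [0.4764, -0.3923]] edges [0.06 0.06] ctr [ 0.5056 -0.3851] ang [-166.1   13.9]
pine [[0.5425, -0.349], [0.5537, -0.4172], [0.4542, -0.3627]] edges [0.069 0.113 0.089] ctr [ 0.5168 -0.3763] ang [-80.6 151.3   8.8]
```

Wrist measurements agree with the given sizes: the tray pin rectangles come out at 71×121, 85×133 and 86×111 mm, as expected. The ring measures 60 mm across and the pine block 89 mm long. I'll hover over the ring next and check the grasp centre.

```bash
python3 - <<'E'
from h import *
import pickle
movep([.506,-.385,.40],ori(-80.5)); pause(.2); st(); w=cam("wrist"); pickle.dump(w,open("w3.pkl","wb"))
P=[circ(.506,-.385,.03,.144),box(.506,-.389,np.radians(-80.5),.065,.09,.124)]
crop(w,"w3",240,120,420,280,4.4,lines=P)
s=cam("side"); crop(s,"s3",300,100,460,260,4)
E
```

```text
t 4.4 p [ 0.5067 -0.3836  0.4007] F [ 0.2  0.5 -0. ] g 1.003 j [-0.77  0.55  1.2   0.    1.39  0.63]
```

View pics/w3.png

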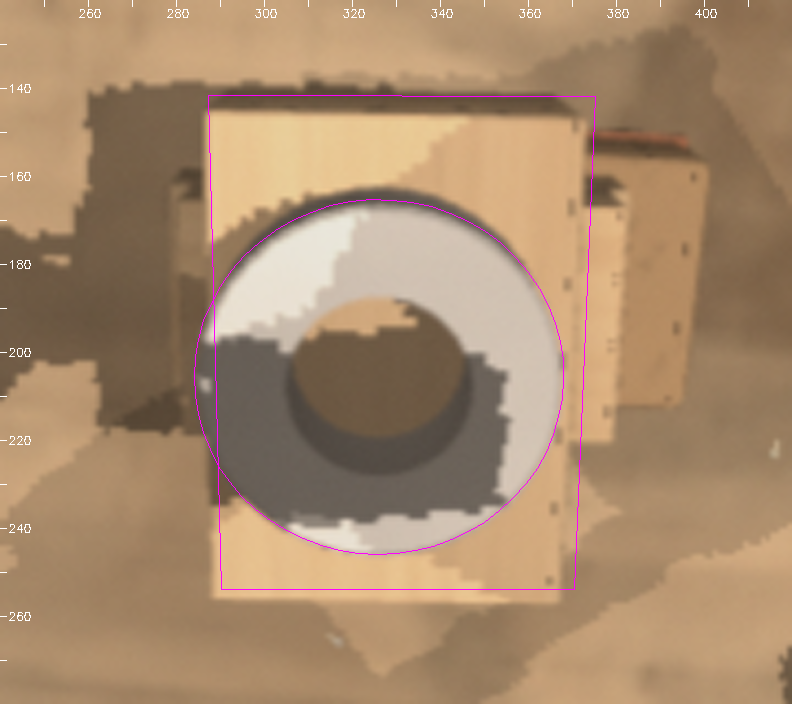

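View pics/s3.png

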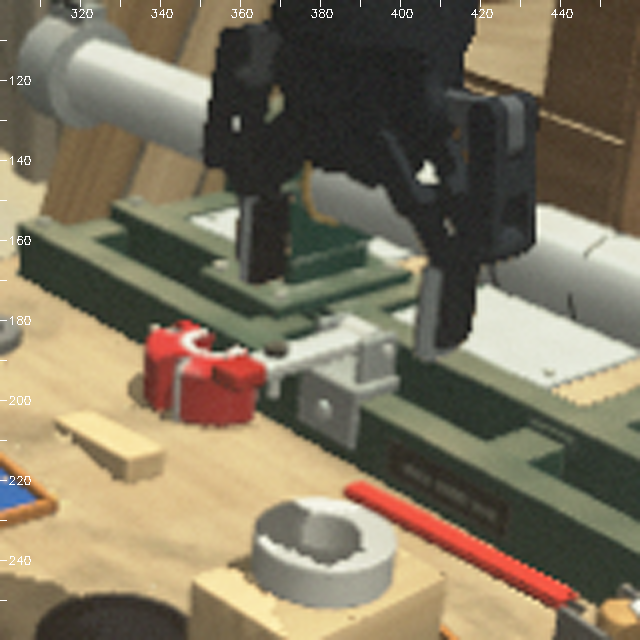

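The projected circle lies exactly on the ring, so its centre is (0.506,−0.385). The pine block sits about 3 mm further towards −x and +y than I had it. I'll grasp the ring.

```bash
python3 - <<'E'
from h import *
move_l([.506,-.385,.33],.15); print(move_l([.506,-.385,.300],.06,until_force=12)); st()
s=cam("side"); crop(s,"s4a",320,150,460,270,5)
set_gripper(0.0); o=st()
s=cam("side"); crop(s,"s4",320,150,460,270,5)
w=cam("wrist"); cv2.imwrite("pics/w4.png",w["image"][:,:,::-1])
E
```

```text
False
t 5.8 p [ 0.5061 -0.3851  0.2999] F [ 1.  -0.8 -0. ] g 1.003 j [-0.77  0.63  1.34 -0.    1.17  0.63]
t 6.2 p [ 0.5062 -0.3852  0.3012] F [-0.1  0.2  5.1] g 0.660 j [-0.77  0.63  1.34  0.    1.17  0.63]
```

View pics/s4.png

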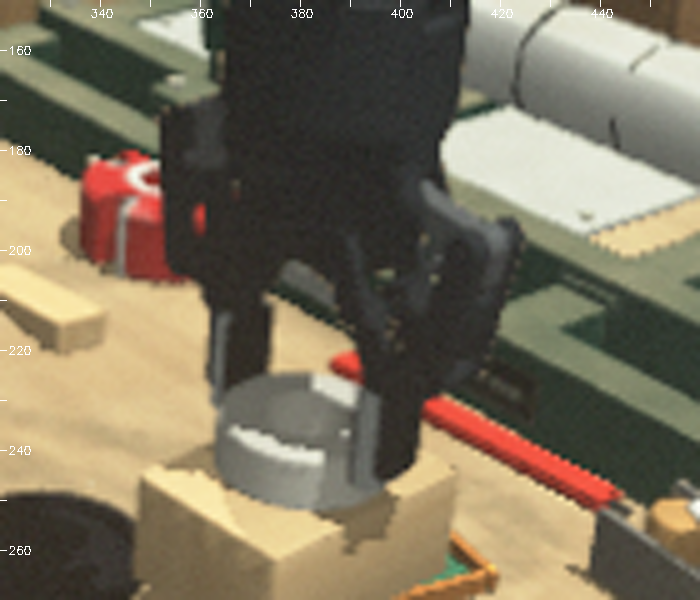

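View pics/w4.png

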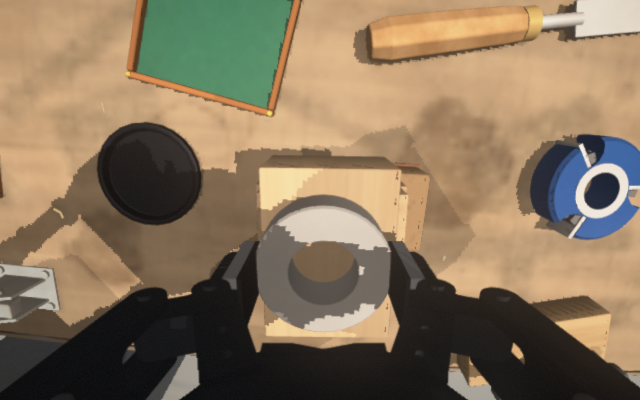

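```bash
python3 - <<'E'
from h import *
import pickle
s=pickle.load(open("side0.pkl","rb"))
j=np.array([np.cos(np.radians(-80.5)),np.sin(np.radians(-80.5))]); t=np.array([-j[1],j[0]])
for z in (.124,.128,.133,.138):
  c=np.array([.5062,-.3852]); print(z,[w2px(s,[*(c+j*.03+k*t),z])[0].round(1) for k in (-.011,.011)],[w2px(s,[*(c-j*.03+k*t),z])[0].round(1) for k in (-.011,.011)])
st(); im=cv2.imread("pics/s4.png")[330:520,200:460]; cv2.imwrite("pics/s4z.png",cv2.resize(im,None,fx=3,fy=3,interpolation=cv2.INTER_CUBIC))
E
```

```text
0.124 [array([388.5, 251.9]), array([397.4, 247.4])] [array([362.4, 237. ]), array([371.3, 233. ])]
0.128 [array([388.7, 249.8]), array([397.6, 245.4])] [array([362.6, 235. ]), array([371.5, 231. ])]
0.133 [array([389. , 247.2]), array([398. , 242.8])] [array([362.8, 232.5]), array([371.7, 228.6])]
0.138 [array([389.3, 244.6]), array([398.3, 240.2])] [array([363. , 229.9]), array([371.9, 226.1])]
t 6.3 p [ 0.5062 -0.3852  0.3012] F [ 0.8 -0.3  5.9] g 0.664 j [-0.77  0.63  1.34  0.    1.17  0.63]
```

View pics/s4z.png

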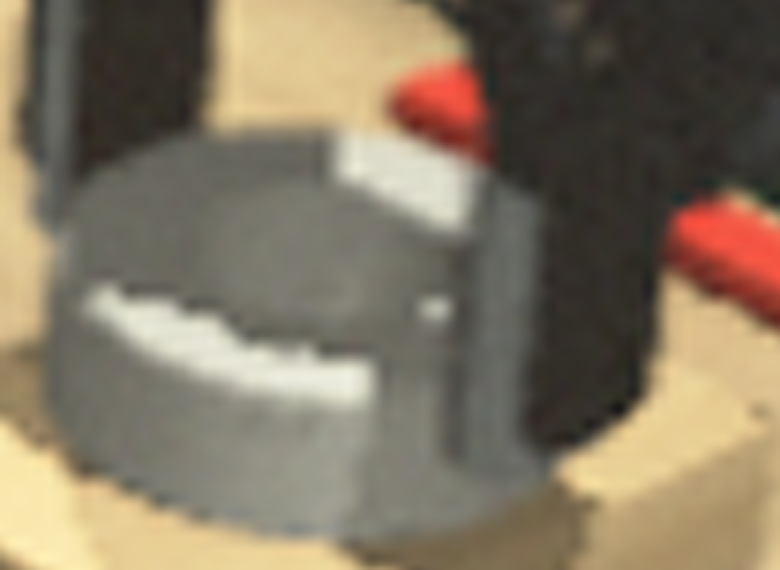

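The side view puts the fingertips at z≈0.133, 9 mm above the ring's underside, as planned. Next I carry it to the dish.

```bash
python3 - <<'E'
from h import *
move_l([.506,-.385,.36],.15); o=st()
move_l([.499,-.241,.36],.2); move_l([.499,-.241,.21],.15)
s=cam("side"); crop(s,"s5",270,170,410,290,5)
w=cam("wrist"); cv2.imwrite("pics/w5.png",w["image"][:,:,::-1]); st()
E
```

```text
t 6.8 p [ 0.5058 -0.3848  0.3591] F [ 0.1  0.5 -0.9] g 0.663 j [-0.77  0.58  1.26 -0.    1.3   0.63]
t 9.0 p [ 0.4993 -0.2412  0.211 ] F [ 1.5  0.3 -1.5] g 0.662 j [-0.59  0.62  1.67  0.    0.85  0.82]
```

View pics/s5.png

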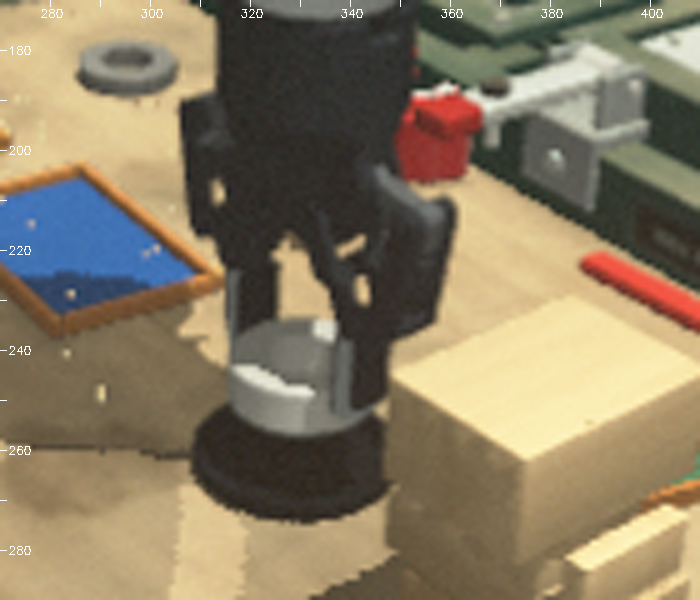

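View pics/w5.png

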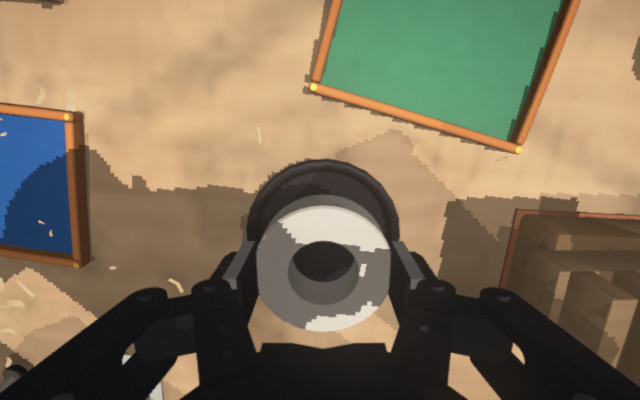

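```bash
python3 - <<'E'
from h import *
w=cam("wrist"); P=w2px(w,circ(.499,-.241,.043,.01)); print("dish pred u",P[:,0].min(),P[:,0].max(),"v min",P[:,1].min())
print(move_l([.499,-.241,.1815],.06,until_force=10)); st()
set_gripper(0.85); pause(.3); st()
move_l([.499,-.241,.30],.15)
w=cam("wrist"); cv2.imwrite("pics/w6.png",w["image"][:,:,::-1])
s=cam("side"); crop(s,"s6",290,220,390,290,7)
E
```

```text
dish pred u 245.52857939566297 401.4051244507289 v min 156.7620856913598
True
t 9.5 p [ 0.4985 -0.2407  0.1804] F [-0.7  0.5  4.1] g 0.661 j [-0.59  0.67  1.69 -0.    0.79  0.82]
t 10.1 p [ 0.4984 -0.2406  0.1803] F [-0.1  0.3 -1. ] g 0.849 j [-0.59  0.67  1.69 -0.    0.79  0.82]
```

View pics/w6.png

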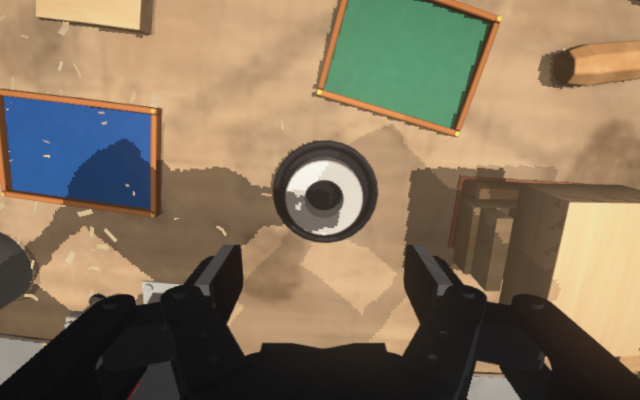

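View pics/s6.png

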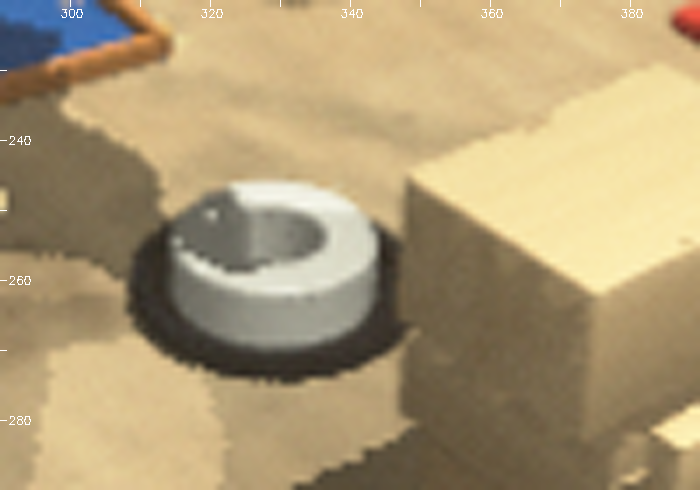

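The ring lies flat, near the middle of the dish (wrist view (323,193)). Pine block next.

```bash
python3 - <<'E'
from h import *
import pickle
set_gripper(1.0)
movep([.5025,-.386,.39],ori(-80.5)); pause(.2); st(); w=cam("wrist"); pickle.dump(w,open("w7.pkl","wb"))
crop(w,"w7",240,120,420,280,4.4,lines=[box(.5025,-.386,np.radians(-80.5),.065,.09,.124)] if 0 else [box(.5025,-.386,np.radians(-80.5),.065,.09,.124)])
E
```

```text
t 12.4 p [ 0.5029 -0.3845  0.389 ] F [-0.3  0.4  0.3] g 1.000 j [-0.77  0.56  1.22  0.    1.37  0.63]
```

View pics/w7.png

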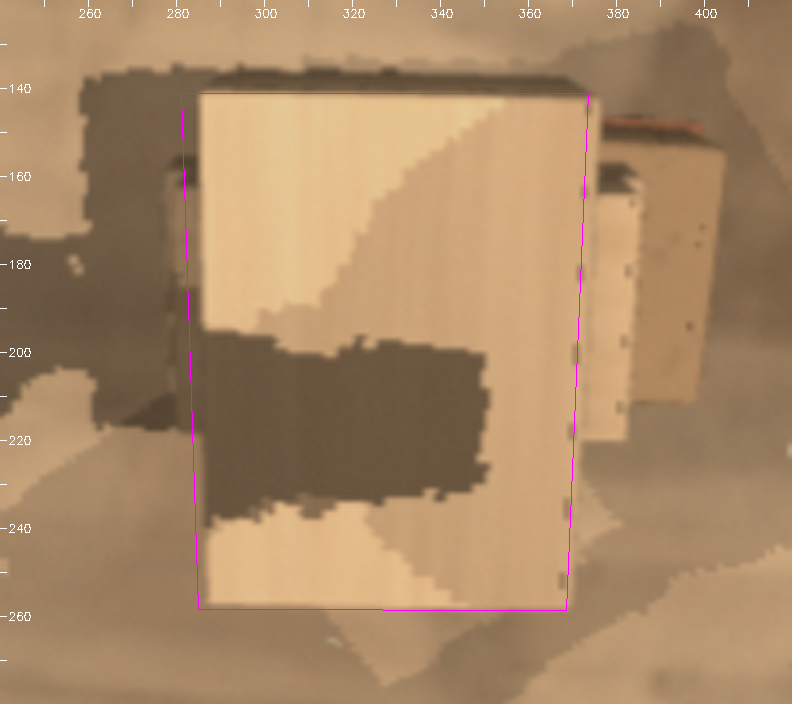

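```bash
python3 - <<'E'
from h import *
movep([.503,-.3875,.33],ori(-81.5)); print(move_l([.503,-.3875,.259],.08,until_force=12)); st()
set_gripper(0.0); o=st()
s=cam("side"); crop(s,"s8",320,170,440,290,5)
w=cam("wrist"); cv2.imwrite("pics/w8.png",w["image"][:,:,::-1])
E
```

```text
False
t 13.8 p [ 0.5032 -0.3877  0.2596] F [-0.3 -0.2  1. ] g 1.002 j [-0.78  0.68  1.38 -0.    1.08  0.65]
t 14.2 p [ 0.5032 -0.3878  0.2599] F [ 0.6 -1.4  3.4] g 0.749 j [-0.78  0.67  1.38 -0.    1.08  0.65]
```

View pics/s8.png

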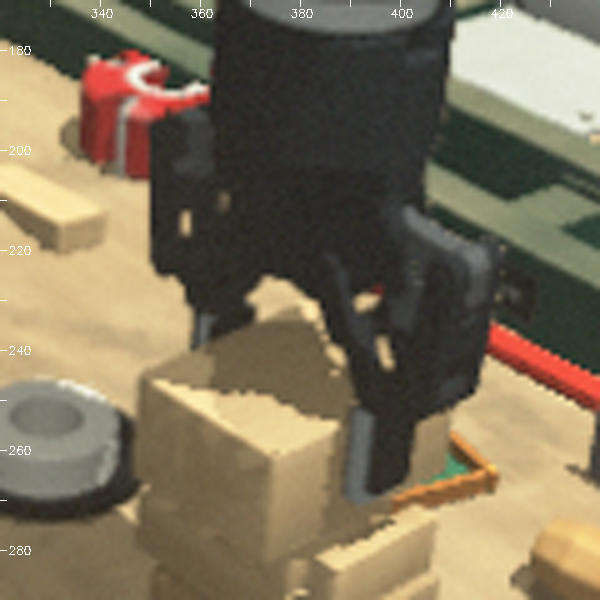

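View pics/w8.png

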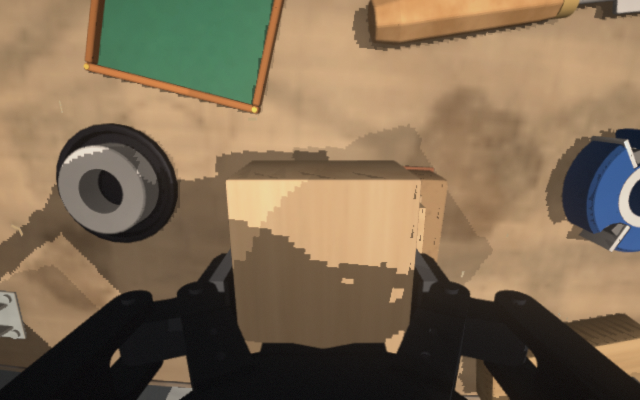

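The pads are flat on the pine block's long faces (width 0.749). I'll lift it and carry it to above the green tray.

```bash
python3 - <<'E'
from h import *
move_l([.503,-.3875,.29],.08); move_l([.503,-.3875,.40],.15); st()
s=cam("side"); crop(s,"s9",300,150,460,330,4)
movep([.6113,-.283,.40],ori(-6.5)); move_l([.6113,-.283,.25],.15); st()
w=cam("wrist"); 
f=[box(.6113,-.283,np.radians(-6.5),.086,.111,.01),box(.6113,-.283,np.radians(-6.5),.065,.09,.115)]
im=w["image"][:,:,::-1].copy()
for P in f: cv2.polylines(im,[w2px(w,P).astype(int).reshape(-1,1,2)],True,(255,0,255),1)
cv2.imwrite("pics/w9.png",im)
E
```

```text
t 15.7 p [ 0.5028 -0.3874  0.3987] F [-0.4 -0.3 -0.6] g 0.755 j [-0.78  0.55  1.2  -0.    1.39  0.65]
t 17.9 p [ 0.6116 -0.2833  0.2513] F [ 0.5 -0.2 -1.3] g 0.750 j [-0.55  0.75  1.26 -0.    1.13 -0.43]
```

View pics/s9.png

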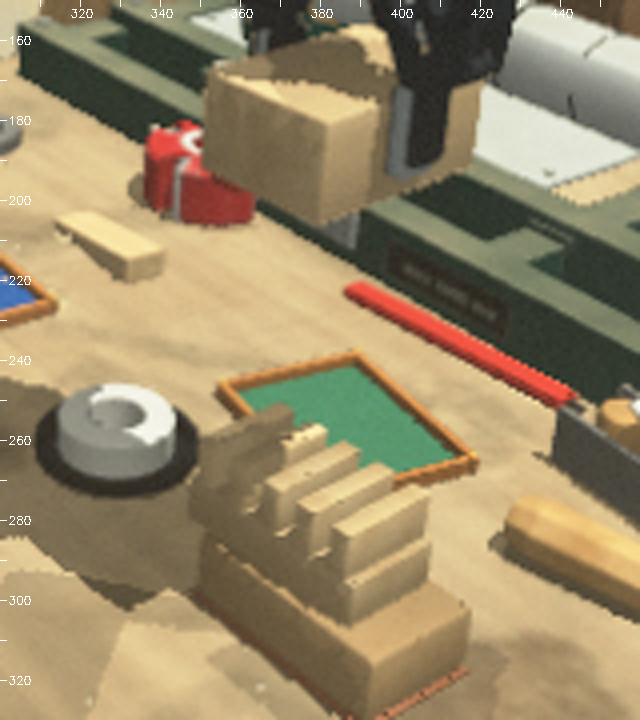

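View pics/w9.png

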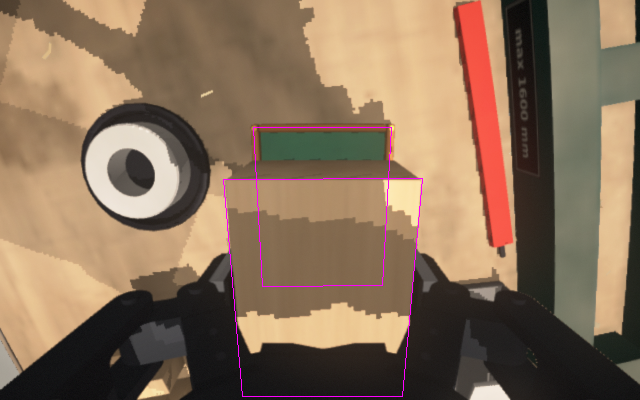

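Both the tray outline and the held block match the prediction (block edge at v≈180, tray edge at v≈127). I'll lower it.

```bash
python3 - <<'E'
from h import *
print(move_l([.6113,-.283,.1805],.06,until_force=10)); st()
set_gripper(0.93); pause(.3); st()
move_l([.6113,-.283,.32],.15)
w=cam("wrist"); cv2.imwrite("pics/w10.png",w["image"][:,:,::-1])
s=cam("side"); crop(s,"s10",330,200,450,290,6)
r=cam("scene"); crop(r,"r10",340,200,480,300,5)
E
```

```text
True
t 19.0 p [ 0.6112 -0.2829  0.1811] F [ 0.5 -0.1  5.4] g 0.754 j [-0.55  0.83  1.31 -0.    1.01 -0.43]
t 19.6 p [ 0.6106 -0.2826  0.1795] F [ 0.   0.1 -0.2] g 0.928 j [-0.55  0.83  1.31 -0.    1.01 -0.43]
```

View pics/w10.png

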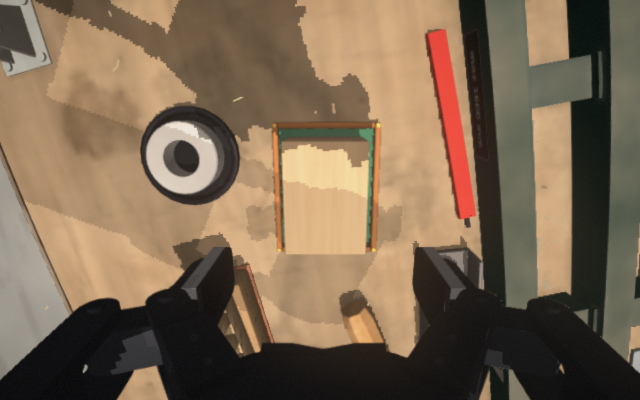

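View pics/r10.png

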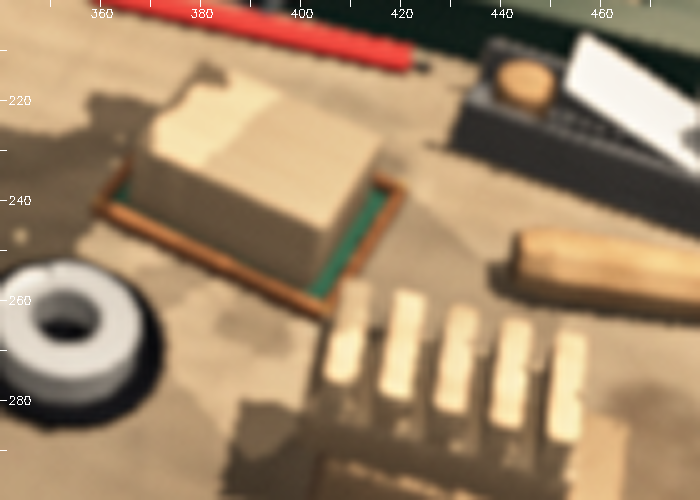

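The pine block is flat inside the lip. Now a view of the comb piece.

```bash
python3 - <<'E'
from h import *
import pickle
set_gripper(1.0)
movep([.505,-.388,.37],ori(4)); pause(.2); st(); w=cam("wrist"); pickle.dump(w,open("w11.pkl","wb"))
crop(w,"w11",230,100,420,270,4.2,lines=[box(.506,-.388,np.radians(4),.05,.10,.059),box(.506,-.405,np.radians(4),.064,.112,.037)])
s=cam("side"); pickle.dump(s,open("s11.pkl","wb")); crop(s,"s11",340,230,430,330,7,lines=[box(.506,-.388,np.radians(4),.05,.10,.059)])
E
```

```text
t 22.0 p [ 0.506  -0.3869  0.3692] F [-1.3  0.7 -0.5] g 0.999 j [-0.77  0.58  1.24  0.    1.32 -0.84]
```

View pics/w11.png

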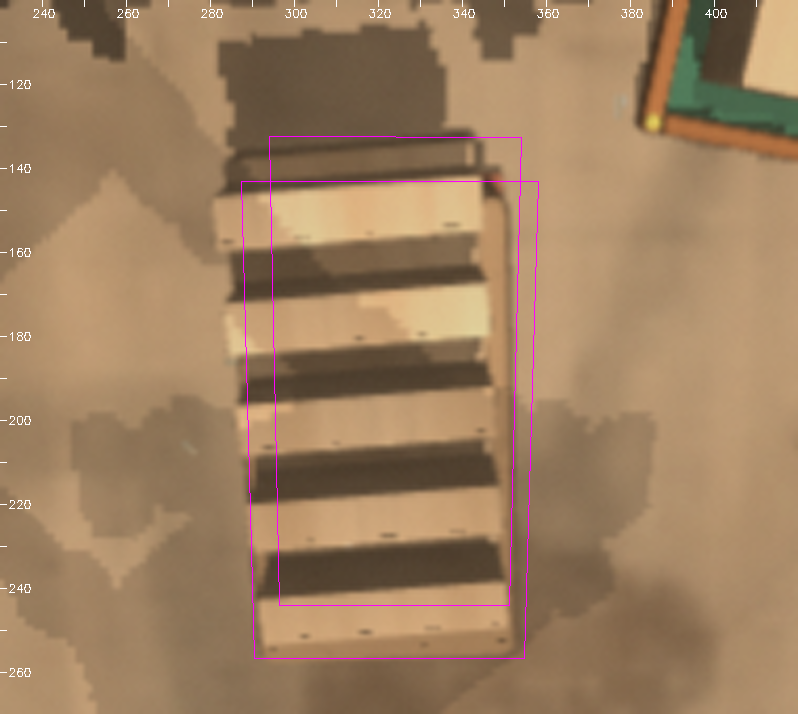

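View pics/s10.png

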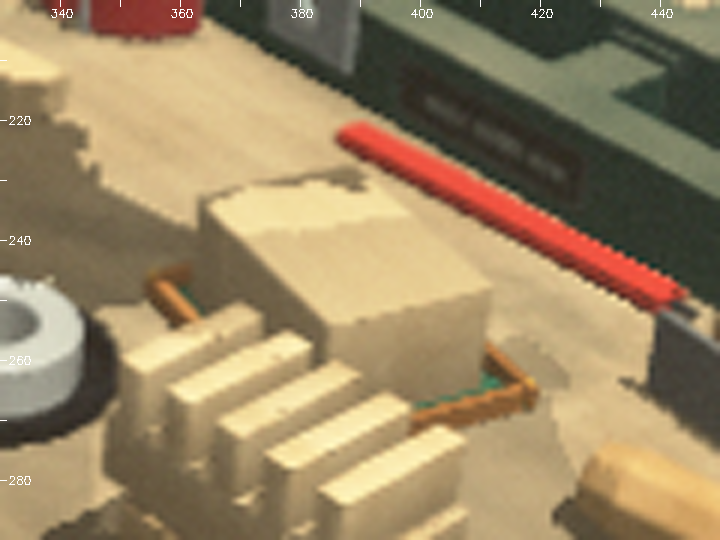

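```bash
python3 - <<'E'
from h import *
import pickle
w=pickle.load(open("w11.pkl","rb"))
u=lambda L:[((x+.5)/4.2-.5+230,(y+.5)/4.2-.5+100) for x,y in L]
P=px2w(w,u([(213,198),(480,178),(484,231),(218,253),(257,601),(505,582),(230,302),(488,284),(238,406),(493,390),(249,505),(499,487)]),.082)[:,:2]
print(P.round(4).tolist())
L=P[[0,6,8,10,4]];Rr=P[[1,7,9,11,5]]
print("widths",np.linalg.norm(L-Rr,axis=1).round(4),"yaw",np.degrees(np.arctan2(*(Rr-L)[:,::-1].T)).round(1),"mid",((L+Rr)/2).round(4).tolist())
for q in (L,Rr):
  d=q[0]-q[-1]; print("long dir",np.degrees(np.arctan2(d[1],d[0])),np.linalg.norm(d))
E
```

```text
[[0.4697, -0.3501], [0.5185, -0.343], [0.52, -0.3526], [0.4711, -0.3602], [0.4815, -0.4293], [0.5304, -0.4217], [0.4737, -0.3693], [0.5217, -0.3624], [0.476, -0.3894], [0.5244, -0.3827], [0.479, -0.4092], [0.5274, -0.402]]
widths [0.0492 0.0485 0.0488 0.0489 0.0495] yaw [8.3 8.1 7.8 8.5 8.8] mid [[0.4941, -0.3465], [0.4977, -0.3659], [0.5002, -0.3861], [0.5032, -0.4056], [0.5059, -0.4255]]
long dir 98.446185441011 0.08005334968811327
long dir 98.61811356033499 0.07961730969689122
```

Teeth measure 49 mm wide at a 20 mm pitch, so the fit is good: centre (0.501,−0.391), yaw 8.4°. I'll grasp it.

```bash
python3 - <<'E'
from h import *
movep([.501,-.391,.30],ori(8.4)); print(move_l([.501,-.391,.217],.08,until_force=12)); st()
set_gripper(0.0); o=st()
s=cam("side"); crop(s,"s12",320,200,440,320,5)
w=cam("wrist"); cv2.imwrite("pics/w12.png",w["image"][:,:,::-1])
E
```

```text
False
t 23.6 p [ 0.5012 -0.3912  0.2176] F [-0.7 -0.4  0.7] g 1.000 j [-0.78  0.73  1.41  0.    1.   -0.93]
t 24.1 p [ 0.5011 -0.3911  0.2176] F [ 0.4 -0.3  3.5] g 0.578 j [-0.78  0.73  1.41 -0.    1.   -0.93]
```

View pics/s12.png

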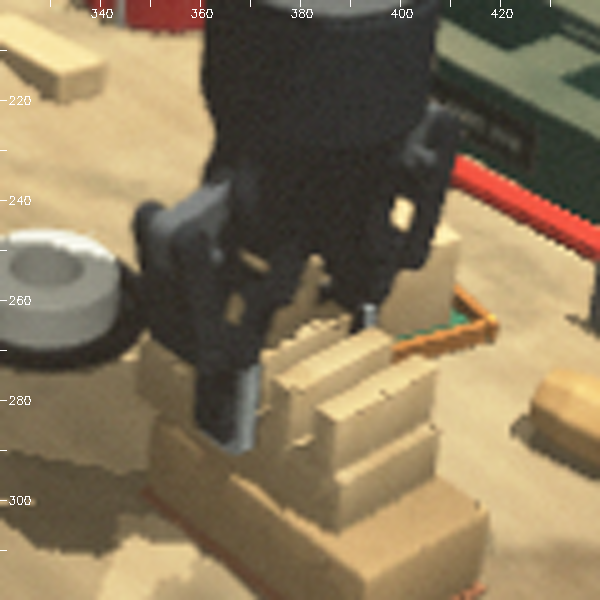

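View pics/w12.png

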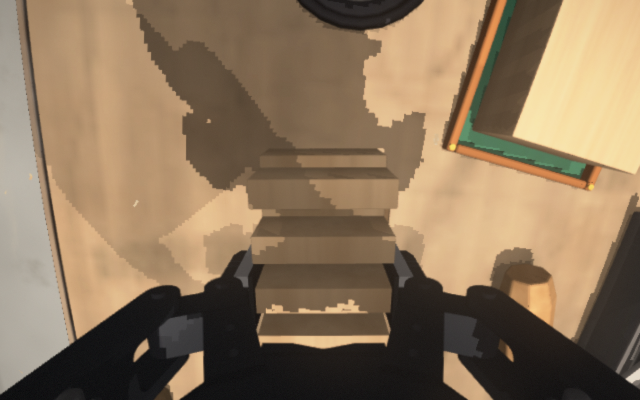

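```bash
python3 - <<'E'
from h import *
move_l([.501,-.391,.25],.08); move_l([.501,-.391,.40],.18); st()
s=cam("side"); crop(s,"s13",320,150,460,330,4)
movep([.474,.135,.40],ori(7.1)); pause(.15); st()
w=cam("wrist"); 
f=[box(.4742,.1398,np.radians(7.1),.071,.121,.01),box(.474,.135,np.radians(7.1),.05,.08+.01,.40-.217+.082)]
im=w["image"][:,:,::-1].copy()
for P in f: cv2.polylines(im,[np.round(w2px(w,P)).astype(int).reshape(-1,1,2)],True,(255,0,255),1)
cv2.imwrite("pics/w13.png",im)
E
```

```text
t 25.7 p [ 0.5008 -0.3909  0.3986] F [ 0.2  0.  -1.2] g 0.575 j [-0.78  0.55  1.2  -0.    1.39 -0.93]
t 27.8 p [0.4744 0.1343 0.3999] F [ 0.1 -0.7  0.1] g 0.577 j [ 0.12  0.29  1.62 -0.    1.24 -0.  ]
```

View pics/s13.png

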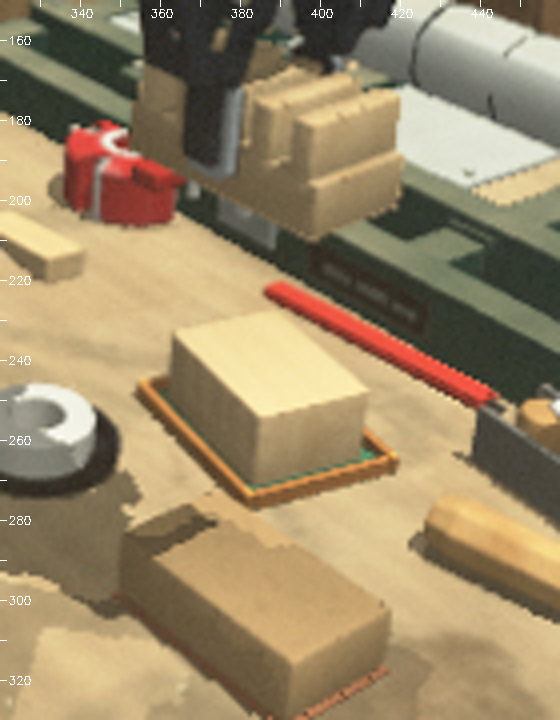

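View pics/w13.png

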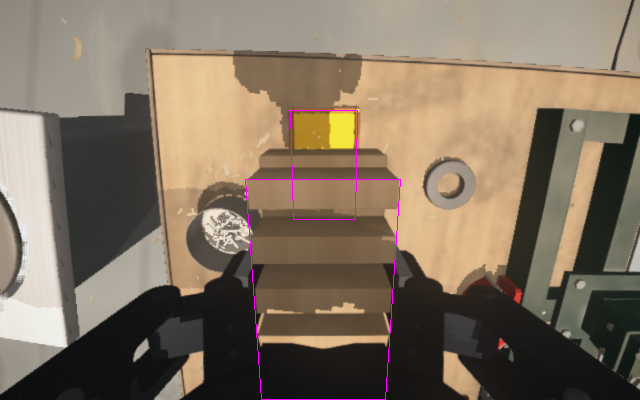

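```bash
python3 - <<'E'
import cv2
im=cv2.imread("pics/w13.png")[95:165,270:380]; cv2.imwrite("pics/w13z.png",cv2.resize(im,None,fx=7,fy=7,interpolation=cv2.INTER_CUBIC))
E
```

```text
(no output)
```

View pics/w13z.png

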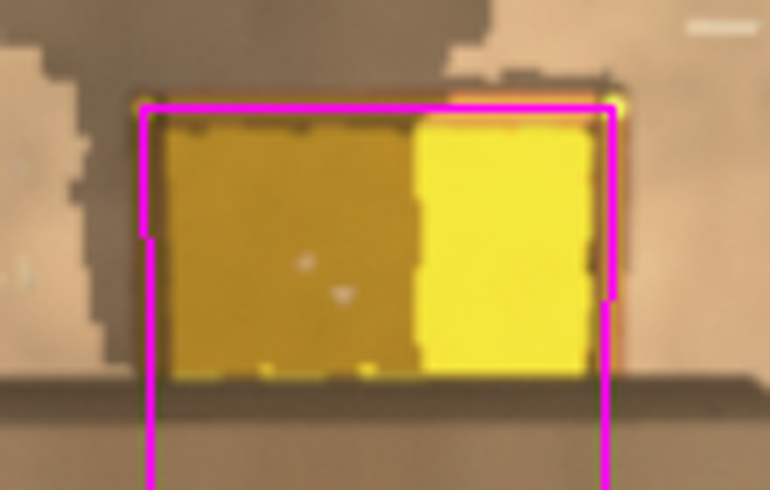

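The yellow tray's prediction agrees to about 1 px. I'll lower the comb piece into it.

```bash
python3 - <<'E'
from h import *
move_l([.4743,.1398,.40],.1); move_l([.4743,.1398,.25],.18)
print(move_l([.4743,.1398,.1835],.06,until_force=10)); st()
set_gripper(0.85); pause(.3); st()
move_l([.4743,.1398,.34],.18)
w=cam("wrist"); cv2.imwrite("pics/w14.png",w["image"][:,:,::-1])
r=cam("scene"); crop(r,"r14",165,165,325,285,5)
E
```

```text
True
t 30.2 p [0.4741 0.1398 0.1836] F [-0.8  0.1  3.9] g 0.576 j [ 0.13  0.59  1.86 -0.    0.7   0.01]
t 30.9 p [0.4736 0.1397 0.1827] F [0.3 0.8 0.5] g 0.852 j [0.13 0.59 1.86 0.   0.7  0.01]
```

View pics/w14.png

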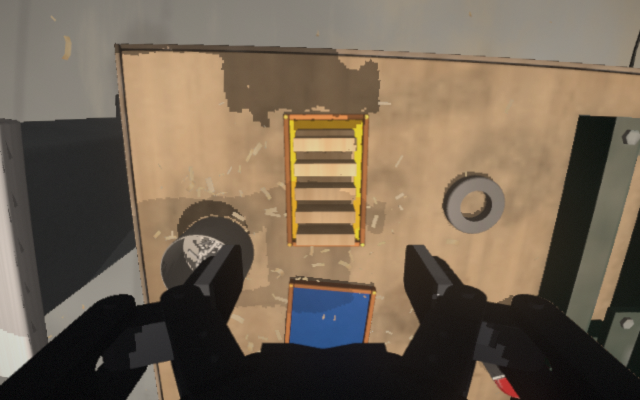

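View pics/r14.png

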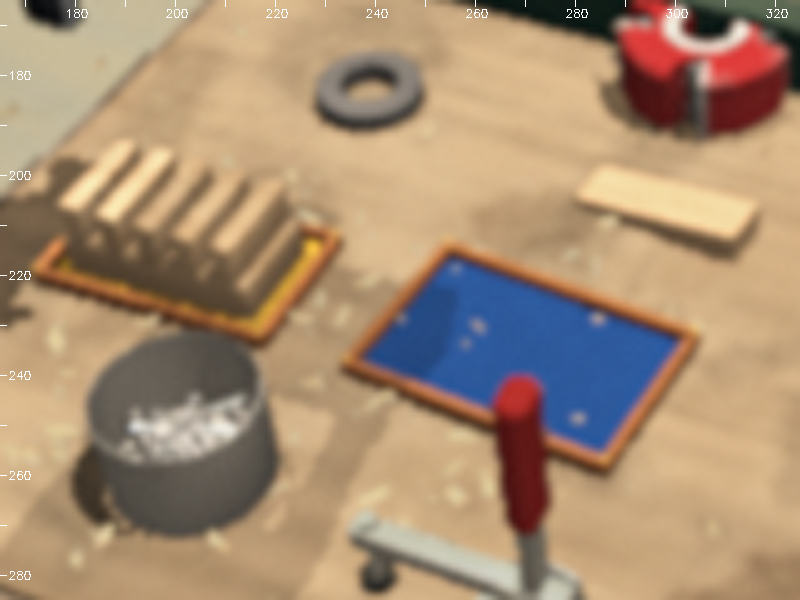

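The comb piece is upright and flat inside the yellow tray, with its neighbours untouched. Now the cork block.

```bash
python3 - <<'E'
from h import *
import pickle
set_gripper(1.0)
move_l([.4743,.1398,.40],.2)
movep([.505,-.405,.35],ori(6)); pause(.2); st(); w=cam("wrist"); pickle.dump(w,open("w15.pkl","wb"))
crop(w,"w15",230,100,420,270,4.2,lines=[box(.505,-.407,np.radians(6),.064,.112,.037)])
E
```

```text
t 34.9 p [ 0.5055 -0.4042  0.3503] F [ 0.  -0.5  0.1] g 1.003 j [-0.79  0.61  1.24  0.    1.3  -0.9 ]
```

View pics/w15.png

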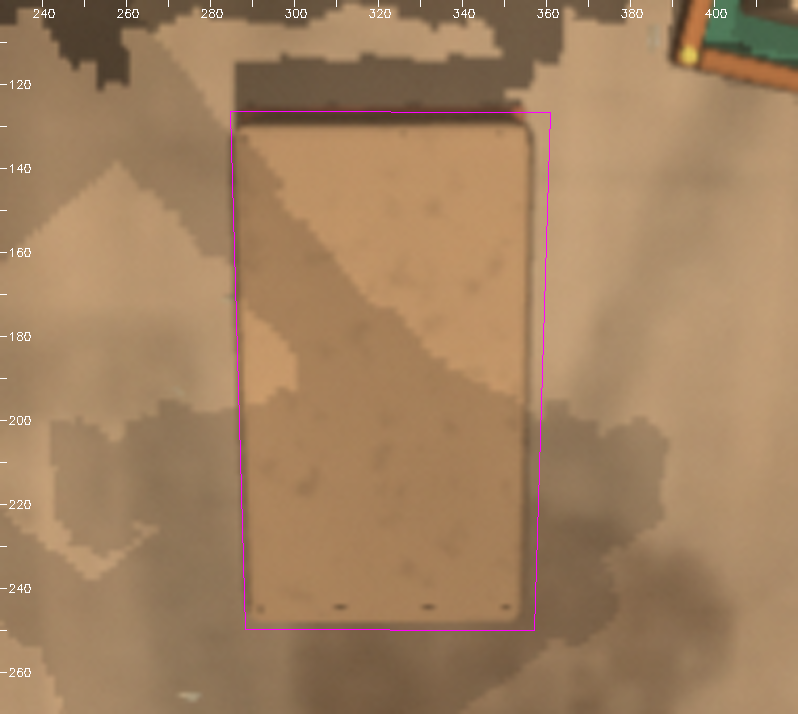

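```bash
python3 - <<'E'
from h import *
movep([.504,-.408,.26],ori(6)); print(move_l([.504,-.408,.1775],.08,until_force=12)); st()
set_gripper(0.0); o=st()
s=cam("side"); crop(s,"s16",320,220,440,340,5)
w=cam("wrist"); cv2.imwrite("pics/w16.png",w["image"][:,:,::-1])
E
```

```text
False
t 36.6 p [ 0.5042 -0.4082  0.1782] F [-0.1  0.2  0.1] g 0.997 j [-0.8   0.8   1.39 -0.    0.95 -0.9 ]
t 36.9 p [ 0.5042 -0.4082  0.1784] F [-0.4  0.7  4.5] g 0.738 j [-0.8   0.8   1.39 -0.    0.95 -0.9 ]
```

View pics/s16.png

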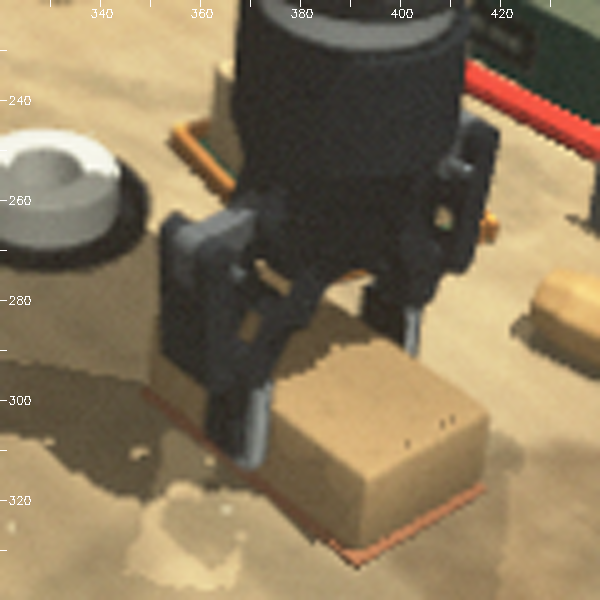

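View pics/w16.png

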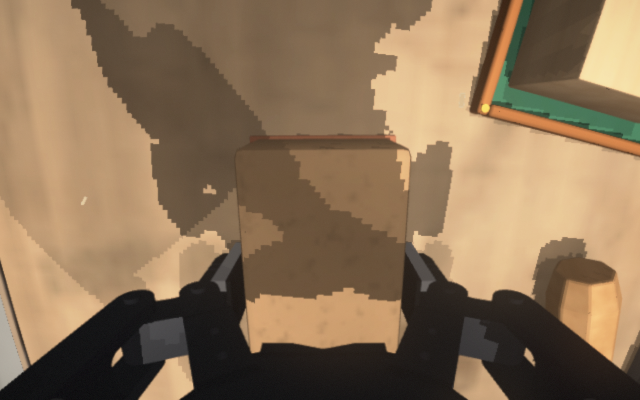

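```bash
python3 - <<'E'
from h import *
move_l([.504,-.408,.21],.08); move_l([.504,-.408,.38],.18); st()
movep([.4965,-.034,.38],ori(1.6)); pause(.1); move_l([.4965,-.034,.28],.15); st()
w=cam("wrist"); 
f=[box(.4965,-.034,np.radians(1.6),.085,.133,.01),box(.4965,-.034,np.radians(1.6),.064,.112,.28-.178+.037)]
im=w["image"][:,:,::-1].copy()
for P in f: cv2.polylines(im,[np.round(w2px(w,P)).astype(int).reshape(-1,1,2)],True,(255,0,255),1)
cv2.imwrite("pics/w17.png",im)
s=cam("side"); crop(s,"s17",200,130,360,270,5)
E
```

```text
t 38.7 p [ 0.5038 -0.4079  0.3786] F [ 0.6  0.4 -0.3] g 0.740 j [-0.8   0.59  1.19 -0.    1.36 -0.9 ]
t 41.0 p [ 0.4969 -0.0343  0.2806] F [ 0.3 -0.3 -0.8] g 0.741 j [-0.22  0.43  1.77 -0.    0.94 -0.25]
```

View pics/w17.png

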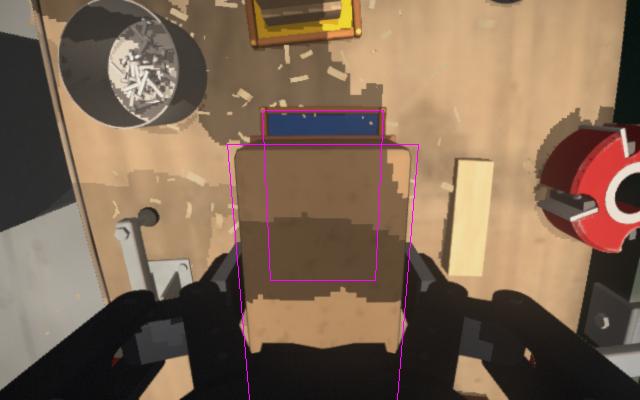

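View pics/s17.png

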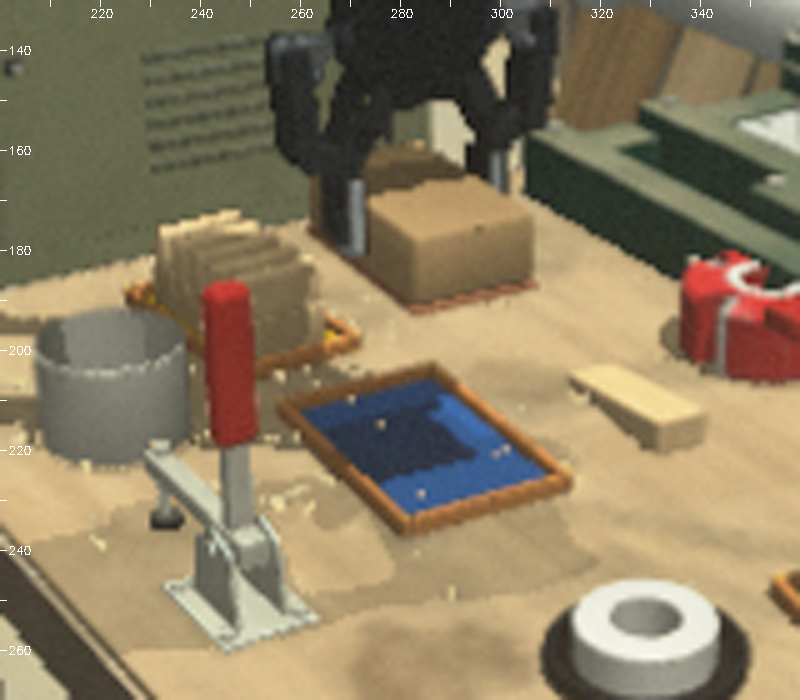

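The blue tray agrees to 1–2 px and the fingers clear the clamp handle. Lowering.

```bash
python3 - <<'E'
from h import *
move_l([.4965,-.0335,.21],.15)
print(move_l([.4965,-.0335,.181],.06,until_force=10)); st()
set_gripper(0.93); pause(.3); st()
move_l([.4965,-.0335,.40],.18)
w=cam("wrist"); cv2.imwrite("pics/w18.png",w["image"][:,:,::-1])
movep([.43,.0,.42],ori(0)); 
s=cam("side"); crop(s,"s18",200,150,440,330,3.3)
r=cam("scene"); crop(r,"r18",165,160,475,330,2.55); st()
E
```

```text
True
t 42.2 p [ 0.4962 -0.0334  0.1814] F [-1.2  0.8  5.7] g 0.736 j [-0.22  0.59  1.85  0.    0.7  -0.25]
t 42.8 p [ 0.4961 -0.0334  0.1812] F [-0.9  0.9 -0.8] g 0.929 j [-0.22  0.59  1.85  0.    0.7  -0.25]
t 44.7 p [ 4.304e-01 -2.000e-04  4.197e-01] F [-0.1  0.   1.4] g 0.930 j [-0.18  0.15  1.74 -0.    1.25 -0.18]
```

View pics/w18.png

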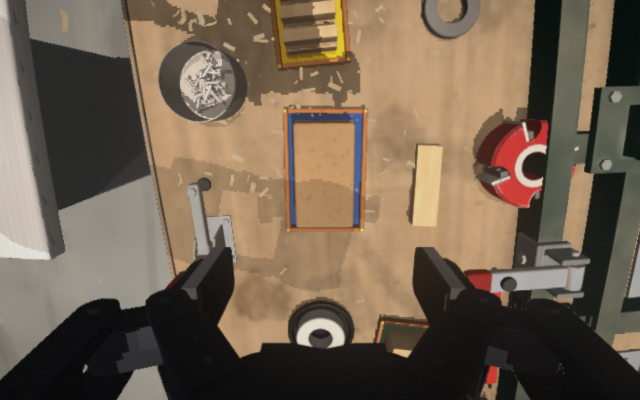

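View pics/s18.png

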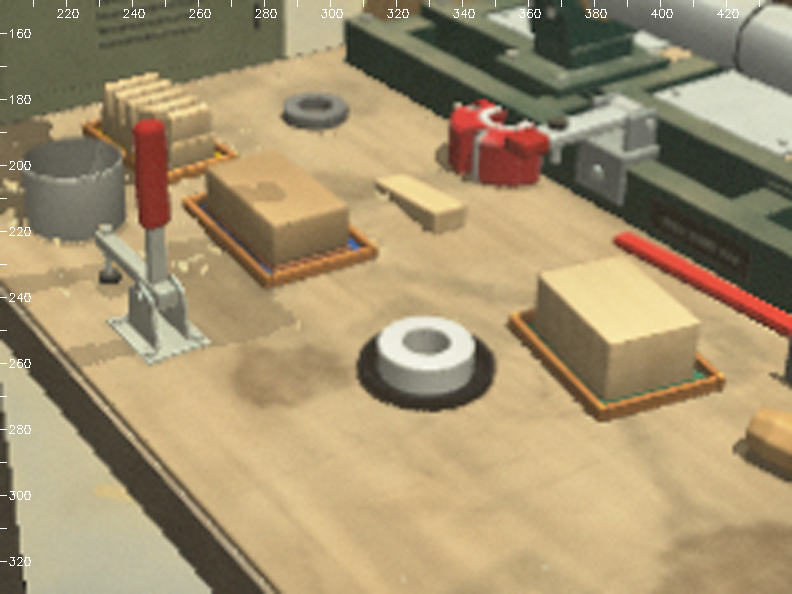

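View pics/r18.png

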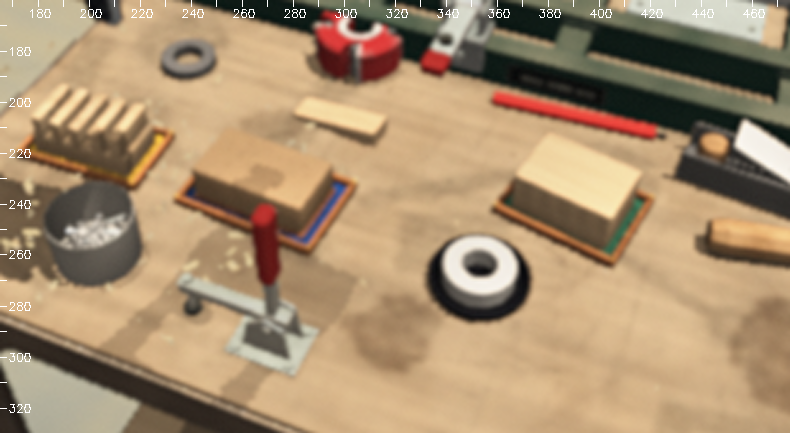

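All four pieces lie flat inside their places. The dark ring (239,183) and the wedge (299,207) are at the same scene pixels as at the start, and the robot is clear of everything. I'll hand it in.

```bash
python3 - <<'E'
from h import *
pause(.3); job_done(); st()
E
```

```text
the job is handed in; nothing more can be done
the job is handed in; nothing more can be done
```

The pile is apart and the job is handed in, about 45 s into the 115 s allowed. I took it from the top down, each piece placed before I touched the next: silver ring in the black dish, pine block in the green tray, comb piece in the yellow tray, cork block in the blue tray.

**Final state:** the last wrist, scene and side pictures show all four pieces upright, flat and inside their rims. The dark ring and the wedge are where they started, and the gripper was clear of everything. The readings I took at each grasp and placing stayed under 6 N, and every placing stopped on light contact at the expected height.

**Disagreements:** the fixed scene and side cameras differed from the wrist camera by a few millimetres, about 13 mm at worst in y on the yellow tray. I relied on the wrist camera. Its measurements matched the given sizes to within about 4 mm, and its tray predictions were within 1–2 pixels at each placing. No check failed.

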